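# Tap a bearing cup square into its block

## Task

The steel flanged bearing cup is only started in the bore of the grey bearing block. Take the drift from its wooden holder and, with the drift's foot only, tap the cup's flange down a little at a time, alternately round its rim, so that it goes in square and never cocks, gently, until the flange sits fully home on the block all round. Then put the drift back in its holder, collar down on the wood, and leave everything else where it is.

Things in the scene. Friction and masses are not known exactly. Their poses are not given: they have to be found in the camera images.
- bore_mouth (a point): Centre of the bore's mouth, in the flat top face of the grey plastic bearing block: a block 92 x 92 mm and 50 mm high, fixed to the table, with two low bolted feet 10 mm high reaching 75 mm from the centre along its own x. z is up, along the bore. The bore is 57 mm across and goes right through. The top face is 50 mm above the table.
- cup_flange (a point): Centre of the underside of the cup's flange; z along the cup's axis, up. The cup is a plain steel ring, 160 g, with a 40 mm hole right through: a skirt 54 mm across reaches 20 mm below this point, and a flange 68 mm across and 6 mm thick lies above it. At the start it stands 6.5 to 8.5 mm above bore_mouth, leaning by up to about 3 degrees. Home: this point lies on bore_mouth.
- cup_top (a point): Centre of the flange's flat top face, 6 mm above cup_flange; tap on this face, 20 to 34 mm from the axis (it is open inside that). The bore grips unevenly round the rim: the side under the drift starts to sink at 5 to 12 N (more if pushed fast), stays where it is pushed and does not spring back; the far side stays up, so the cup leans. Home on a side, it stops dead there.
- cup_bottom (a point): Centre of the skirt's lower end, 20 mm below cup_flange; z along the cup's axis, up. It is about 12 mm down the bore at the start. The cup counts as cocked when it leans more than about 5.7 degrees (0.1 rad); more than 40 N from the drift cracks the plastic block.
- drift_grip (a point): Centre of the drift's black square handle (24 x 24 mm, 60 mm long, along z; x and y are square to its flats). It spans 30 mm above and below this point; a round collar 30 mm across and 6 mm thick comes next below. The drift weighs about 150 g and hangs upright in the holder by its collar, foot down.
- drift_collar (a point): Centre of the underside of the drift's collar, 36 mm below drift_grip; z up along the drift. Below it stands the foot rod, 14 mm across, with a flat rubber-faced end that gives 1 mm for every 8 N. The rod is screwed in or out: its end lies 43 to 61 mm below this point, different each time and not measured (feel for it); it stays as set while tapping.
- holder_mouth (a point): Centre of the mouth of the holder's hole: a plain wooden block 70 x 70 mm, 70 mm high, fixed to the table, with one blind hole 18 mm across and 64 mm deep with a 2 mm chamfer. z is up. The drift's foot rod hangs in the hole, clear of its floor, with the collar resting on the block's top: drift_collar then lies on this point.
- spare_ring: Loose plain steel ring, 48 mm across, 14 mm high, lying flat; origin at the centre of its underside. Not part of the job: leave it.
- glue_stick: Standing glue stick, 27 mm across, 88 mm high; origin at the centre of its underside. Leave it.
- marker: Marker pen lying down, 130 mm long, 15 mm thick; origin under its middle. Leave it.
- screwdriver: Screwdriver lying down; origin on its underside. Leave it.
- screw_jar: Closed glass jar, 60 mm across, 75 mm high; origin at the centre of its underside. Leave it.
Not all that is in view belongs to the job. What is shaped like the part that bears cup_flange but blue is not meant.

How it is judged:
By the outcome, as a careful person would: the job done as asked, in the order asked, and still so for the second after the job is handed in, with the robot touching nothing.
It also fails if it takes over 72 s, if anything falls off the work surface, if the arm or the gripper's body presses on something with over 40 N, if the wrist force passes 120 N, or if a joint passes its speed limit or range.

## Robot

A 6-joint arm with a two-finger parallel gripper is mounted at the origin on the work surface. World frame = base frame: x ahead of the robot, y to its left, z up, the work surface at z = 0. Lengths are in m, angles in rad, forces in N, time in s.
With the tool pointing down it reaches from about 0.35 to 0.975 m from the base axis. Payload 4.9 kg.
Tool frame: the origin (TCP) lies midway between the tips of the shut fingers; the grasp point (between the pads) lies 19 mm behind it; z points along the fingers, y is the direction in which the jaws open and shut (so a half turn about z gives the same grasp; the last joint's range is limited). The gripper opens to 85 mm and grips with 20 to 120 N. Pads are 22 mm wide; open, the fingers measure 114 mm over their backs; the gripper's body (76 mm by 85 mm) begins 54 mm behind the grasp point. The pads swing forward as they close: fully open they stand 13 mm farther back than shut.
Start: joints at [1.053, 0.053, 1.613, -0, 1.476, -0.119], TCP at [0.243, 0.576, 0.192] pointing down, gripper open.
Joint ranges: [-3.01, 3.01], [-1.01, 2.22], [0.06, 2.58], [-1.02, 4.17], [0.09, 2.62], [-3.14, 3.14]. Speed limits (rad/s): [2.57, 2.57, 3.14, 3.14, 3.14, 3.14].

## Interface

Orientations are given as a unit quaternion [w, x, y, z].
In Python, from plant import manip, cams gives the robot as it stands.
- The arm moves only by the tool jog_arm, never from a script. Its argument "targets" is a list of rows, each a list of 4 numbers: the shift along the tool's x, y, z in m, then the turn about the tool's z in degrees. A call has 1 to 5 rows; each row is the pose to reach, as a shift and turn from the pose commanded when the call began, along the tool's axes at that moment; what a row does not reach only later rows make up. A row lasts 1/12 s, in which the tool goes at most 41.7 mm and 7.16 degrees, less where a joint would pass 70% of its speed; a pose out of reach is approached as far as the arm can. A call with a gripper value outside its range is refused whole. "fingers" is the opening, from 0 (shut) to 1 (fully open), set as the call begins (left out, the last holds). The fingers move at their own pace and stop on an object; the grip force is fixed at half the most. Time passes only in rows, so rows that repeat a pose let the fingers close. It gives the time, the measured TCP pose, the force and the opening at its end, in the units of the state.
- manip.state(): the state, without advancing time (a new reading comes with each control period).
- cams.grab_frame(name): name is "side" or "top" or "wrist"; returns the picture (384x512x3 uint8, red, green, blue); there is no depth.
- cams.get_calibration(name): a dict with "camera_matrix" (3x3 intrinsics, pixels), "distortion" ([k1, k2, p1, p2, k3] as OpenCV has them; the pictures are not rectified), "cam_to_world" (4x4, takes a point from camera to world coordinates). Camera axes: x right, y up, looking along -z (the intrinsics and any distortion apply to the point x, -y, -z); pixel columns grow to the right and rows downward; lengths in m; the calibration is good to about 2 mm. A picture is of the moment at which its call begins: read the wrist's pose just before it. get_calibration takes no time and is no camera call; for the wrist camera it gives the pose at the moment of the call.
- manip.job_done(): hands the job in, once; it reports no verdict.
The state is a dict: "time": time; "joint_pos": joint angles; "joint_vel": joint speeds; "joint_efforts": joint torques, N m; "tool_pos": TCP position; "tool_rot": TCP orientation; "contact_force": force on the tool from outside, world axes, zero at the start; "ft_torque": the same for the moment, N m; "gripper_width": opening from 0.0 (shut) to 1.0 (fully open).
Only numpy, scipy, OpenCV 4.12 (cv2) and the standard library are available. Lean on these libraries where they do the work, as an engineer would, in place of code of your own. Each camera call takes 0.05 s, during which the arm holds its last target. There are 200 camera calls.

## Working session

There is one attempt and no reset: what is moved stays moved. The work goes in short steps, Python scripts to look and compute and a tool call to move; the robot and the scene stay as the last step left them, time stands still between calls to the robot, and variables do not carry over. Pictures are saved under pics/ and viewed, about 8 in all and at most 12, crops included, and the job is handed in when it is done.

Besides the shell and the picture viewer there is one more tool, called after "Request:" as a command line: name --pt "numbers of a row" for each row, then --argument value for the rest. jog_arm: Moves the arm, as the interface text tells. Its arguments: {"type":"object","properties":{"targets":{"type":"array"},"fingers":{"type":"number"}},"required":["targets"]}

```bash
mkdir -p pics; ls; python3 - <<'E'
from plant import manip,cams
import cv2,numpy as np
s=manip.state();print(s)
a=[cams.grab_frame(n) for n in("top","side")]
for n,i in zip(("top","side"),a):
    cv2.imwrite(f"pics/{n}0.png",i[:,:,::-1]);print(n,cams.get_calibration(n))
E
```

```text
pics
{'time': 0.0, 'joint_pos': array([ 1.05301386e+00,  5.34016315e-02,  1.61428171e+00, -8.74210527e-06,
        1.47600358e+00, -1.19008146e-01]), 'joint_vel': array([-0.00018198,  0.00042176, -0.00085947,  0.00270274, -0.00068363,
        0.00077533]), 'joint_efforts': array([-1.44305737e-03, -3.93690956e+01, -3.70170164e+01, -3.01093869e-04,
        7.20061798e-03, -2.10214992e-06]), 'tool_pos': array([0.24233787, 0.57534415, 0.19054269]), 'tool_rot': array([-3.23665886e-04,  1.98068151e-01,  9.80187692e-01, -9.95866950e-04]), 'contact_force': array([0.1380539 , 1.48957708, 0.18705979]), 'ft_torque': array([-0.00934335,  0.0151034 , -0.05628711]), 'gripper_width': 1.0027492571049117}
top {'camera_matrix': array([[459.96740528,   0.        , 261.70979459],
       [  0.        , 459.96740528, 191.99887553],
       [  0.        ,   0.        ,   1.        ]]), 'distortion': array([0.01873402, 0.        , 0.        , 0.        , 0.        ]), 'cam_to_world': array([[-0.00379688,  0.98162792, -0.19076745,  0.34013708],
       [-0.99997016, -0.00501051, -0.00587991,  0.0132531 ],
       [-0.00672773,  0.19073943,  0.98161765,  1.19423747],
       [ 0.        ,  0.        ,  0.        ,  1.        ]])}
side {'camera_matrix': array([[386.53078186,   0.        , 261.44052262],
       [  0.        , 386.53078186, 187.69055502],
       [  0.        ,   0.        ,   1.        ]]), 'distortion': array([-0.13547773,  0.        ,  0.        ,  0.        ,  0.        ]), 'cam_to_world': array([[ 0.93974763,  0.24841697, -0.23486891,  0.2782754 ],
       [-0.34186663,  0.68540366, -0.64292226, -0.78109509],
       [ 0.00126722,  0.68447851,  0.72903194,  0.97855944],
       [ 0.        ,  0.        ,  0.        ,  1.        ]])}
```

View pics/top0.png

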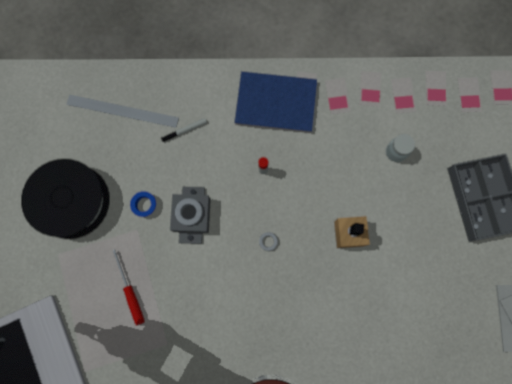

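View pics/side0.png

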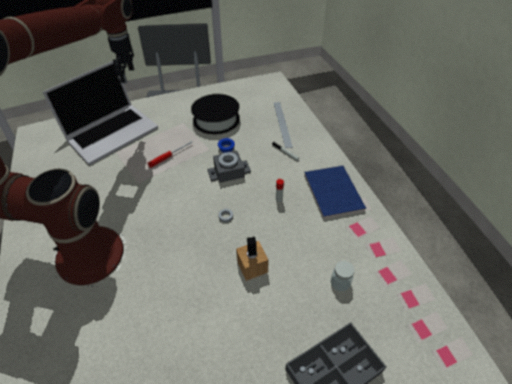

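The top view shows three candidates. The grey block with the cup is at (190,213) and fits the grey, two-footed description. The blue ring at (144,204) is the decoy, and the plain ring at (269,242) is the spare. The holder and drift are at (353,232). I'll confirm with one enlarged crop.

```bash
cat > h.py <<'E'
import cv2,numpy as np
from plant import manip,cams
from scipy.spatial.transform import Rotation as R
F=np.diag([1.,-1,-1])
def proj(c,P):
    T=c["cam_to_world"];Pc=(np.atleast_2d(P)-T[:3,3])@T[:3,:3]@F
    return cv2.projectPoints(Pc.reshape(-1,1,3),np.zeros(3),np.zeros(3),c["camera_matrix"],c["distortion"])[0][:,0]
def back(c,uv,z):
    u=cv2.undistortPoints(np.array(uv,float).reshape(-1,1,2),c["camera_matrix"],c["distortion"])[:,0]
    d=np.c_[u,np.ones(len(u))]@F@c["cam_to_world"][:3,:3].T;o=c["cam_to_world"][:3,3]
    return o+d*((z-o[2])/d[:,2])[:,None]
def tool():
    s=manip.state();w,x,y,z=s["tool_rot"];return s["tool_pos"],R.from_quat([x,y,z,w]).as_matrix()
E
python3 - <<'E'
from h import *
t=cv2.imread("pics/top0.png");s=cv2.imread("pics/side0.png")
def cr(i,x,y,h=32):return cv2.resize(i[y-h:y+h,x-h:x+h],(380,290*64//64) if 0 else (300,300),interpolation=cv2.INTER_CUBIC)
cv2.imwrite("pics/c1.png",np.vstack([np.hstack([cr(t,190,213),cr(t,353,232)]),np.hstack([cr(s,230,165),cr(s,253,255)])]))
c=cams.get_calibration("top")
print(back(c,[[188,211]],.06),back(c,[[357,229]],.142),back(c,[[352,236]],.07))
c=cams.get_calibration("side");print(back(c,[[229,159]],.06),back(c,[[252,240]],.142))
p,M=tool();print(p,M)
c=cams.get_calibration("wrist");print(c["cam_to_world"],c["camera_matrix"],c["distortion"])
print(M.T@(c["cam_to_world"][:3,3]-p),M.T@c["cam_to_world"][:3,:3])
E
```

```text
[[0.51323709 0.20403009 0.06      ]] [[ 0.45722395 -0.19826888  0.142     ]] [[ 0.44816551 -0.1998306   0.07      ]]
[[0.51437883 0.19756788 0.06      ]] [[ 0.45959794 -0.2128622   0.142     ]]
[0.24234757 0.57540315 0.19066757] [[-9.21534214e-01  3.88296057e-01 -9.30192872e-04]
 [ 3.88297107e-01  9.21532798e-01 -1.63084791e-03]
 [ 2.23951426e-04 -1.86407335e-03 -9.99998238e-01]]
[[ 0.38863445 -0.87174549 -0.29836733  0.16540064]
 [ 0.9213909   0.36718767  0.12732646  0.60842037]
 [-0.00143946 -0.32439639  0.94592014  0.37314991]
 [ 0.          0.          0.          1.        ]] [[283.94515183   0.         249.52319551]
 [  0.         283.94515183 190.83908366]
 [  0.           0.           1.        ]] [-0.03478062  0.          0.          0.          0.        ]
[ 0.08377059  0.00020811 -0.18246428] [[-3.66845579e-04  9.45848554e-01  3.24608038e-01]
 [ 9.99999843e-01  4.84840528e-04 -2.82618359e-04]
 [-4.24697299e-04  3.24607883e-01 -9.45848583e-01]]
```

View pics/c1.png

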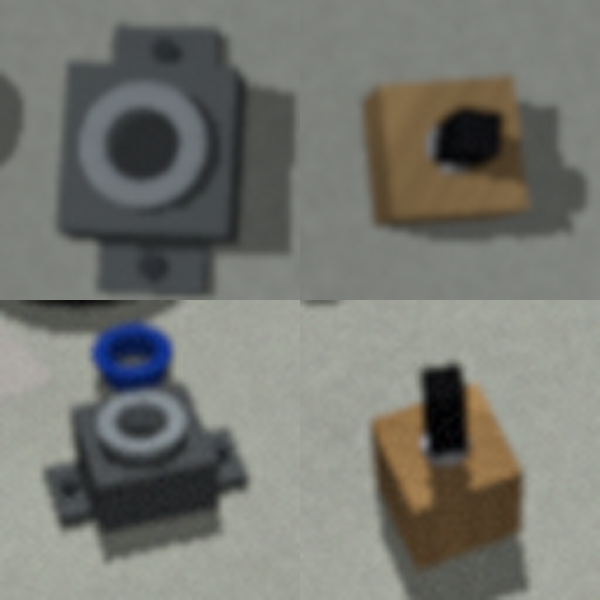

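The crops confirm it: the grey block holds the steel cup, the blue ring is separate, and the drift stands in the wooden holder. I'll move over the block for a wrist view, then go on to the drift.

Request:
jog_arm --pt "-0.39 -0.24 -0.05 0" --pt "-0.39 -0.24 -0.05 0" --pt "-0.39 -0.24 -0.05 0" --pt "-0.39 -0.24 -0.05 0" --pt "-0.39 -0.24 -0.05 0"

```text
time: 0.52
tool_pos: [0.3634, 0.4056, 0.214]
tool_rot: [-0.0, 0.198, 0.98, -0.0]
contact_force: [1.3, 0.8, -0.3]
gripper_width: 0.996
```

Request:
jog_arm --pt "-0.21 -0.13 -0.03 0" --pt "-0.21 -0.13 -0.03 0" --pt "-0.21 -0.13 -0.03 0" --pt "-0.21 -0.13 -0.03 0" --pt "-0.21 -0.13 -0.03 0"

```text
time: 0.93
tool_pos: [0.4834, 0.2369, 0.2394]
tool_rot: [-0.0, 0.198, 0.98, -0.0]
contact_force: [0.7, 1.3, -0.5]
gripper_width: 1.0
```

Request:
jog_arm --pt "-0.035 -0.02 -0.0 0" --pt "-0.035 -0.02 0 0" --pt "-0.035 -0.02 0 0"

```text
time: 1.18
tool_pos: [0.5079, 0.2051, 0.2389]
tool_rot: [-0.001, 0.2, 0.98, -0.0]
contact_force: [-0.8, 0.2, 0.6]
gripper_width: 0.994
```

```bash
python3 - <<'E'
from h import *
c=cams.get_calibration("wrist");i=cams.grab_frame("wrist")
np.save("wb.npy",c["cam_to_world"]);p,M=tool();print(p,manip.state()["contact_force"])
cv2.imwrite("pics/wb.png",cv2.resize(i[:,:,::-1],(768,576),interpolation=cv2.INTER_CUBIC));cv2.imwrite("wb_raw.png",i[:,:,::-1])
print(proj(c,[[.513,.2,.06],[.48,.2,.05]])*1.5)
E
```

```text
[0.50717094 0.20634205 0.238846  ] [-0.11771571  0.56930535 -0.80787307]
[[370.93502765 250.10950226]
 [356.08455858 213.4398052 ]]
```

View pics/wb.png

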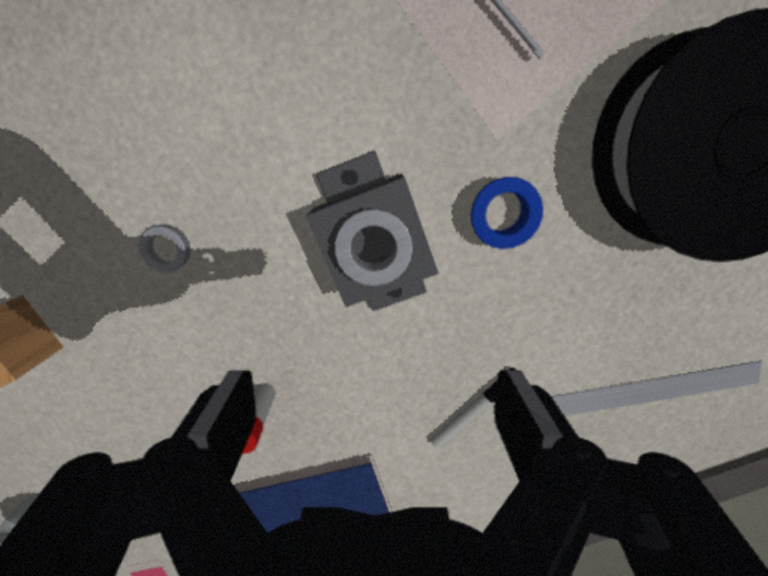

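The wrist view shows the grey block with the flange centred at about (373,247). Its top corners are near (307,212), (403,176) and (438,272). The blue ring is at (507,212) and the loose ring at (164,247).

```bash
python3 - <<'E'
from h import *
i=cv2.imread("wb_raw.png");c=cams.get_calibration("wrist");c["cam_to_world"]=np.load("wb.npy")
k=np.array([[307,212],[403,176],[438,272],[347,306]])/1.5
P=back(c,k,.05);print(P,P.mean(0));
for a,b in((0,1),(1,2),(2,3),(3,0)):
    d=P[b]-P[a];print(np.linalg.norm(d),np.degrees(np.arctan2(d[1],d[0])))
big=cv2.resize(i,None,fx=4,fy=4,interpolation=cv2.INTER_CUBIC);g=cv2.GaussianBlur(cv2.cvtColor(big,6),(0,0),3)
print(g[165*4,218*4:280*4:8])
m=np.zeros_like(g);x0,y0=249*4,165*4;h=32*4
m[y0-h:y0+h,x0-h:x0+h]=(g[y0-h:y0+h,x0-h:x0+h]>105)
n,l,st,ce=cv2.connectedComponentsWithStats(m)
j=l[int(y0),int(x0-20*4)];print(j,st[j])
ct=max(cv2.findContours((l==j).astype(np.uint8),0,1)[0],key=len)
e=cv2.fitEllipse(ct);print(e);ct=ct[:,0]/4
for z in(.06,.064,):
    Q=back(c,ct,z);cc,r=cv2.minEnclosingCircle(Q[:,:2].astype(np.float32));print(z,cc,r,Q.mean(0),back(c,[np.array(e[0])/4],z))
E
```

```text
[[0.46202225 0.16117261 0.05      ]
 [0.46652189 0.24948627 0.05      ]
 [0.55807178 0.24711608 0.05      ]
 [0.5558731  0.15710492 0.05      ]] [0.51062225 0.20371997 0.05      ]
0.0884282234497847 87.08326159275332
0.09158056689805814 -1.4830330101128135
0.09003800994728824 -91.39927391517988
0.09393895972601526 177.5182404875019
[ 65  42  45 101 125 126 127 129 103  76  72  73  55  40  39  39  39  41
  40  38  39  40  42  69 122 129 132 133 128  81  73]
2 [  897   560   203   201 19584]
((997.8153076171875, 660.3651733398438), (198.24241638183594, 202.58053588867188), 80.11872863769531)
0.06 (0.5130473971366882, 0.20325590670108795) 0.03377338498830795 [0.51254058 0.20329549 0.06      ] [[0.51207656 0.20346995 0.06      ]]
0.064 (0.5121411681175232, 0.20364201068878174) 0.03340072184801102 [0.51163992 0.20368115 0.064     ] [[0.51118105 0.20385368 0.064     ]]
```

Request:
jog_arm --pt "-0.09 -0.38 0.0 0" --pt "-0.09 -0.38 0 0" --pt "-0.09 -0.38 0 0" --pt "-0.09 -0.38 0 0" --pt "-0.09 -0.38 0 0"

```text
time: 1.65
tool_pos: [0.4718, 0.0016, 0.2393]
tool_rot: [-0.0, 0.196, 0.981, 0.0]
contact_force: [1.2, 1.2, 0.2]
gripper_width: 0.997
```

Request:
jog_arm --pt "-0.055 -0.19 -0.02 0" --pt "-0.055 -0.19 -0.02 0" --pt "-0.055 -0.19 -0.02 0" --pt "-0.055 -0.19 -0.02 0" --pt "-0.055 -0.19 -0.02 0"

```text
time: 2.07
tool_pos: [0.4493, -0.196, 0.2597]
tool_rot: [0.0, 0.197, 0.98, -0.0]
contact_force: [0.6, 1.0, -0.7]
gripper_width: 1.001
```

Request:
jog_arm --pt "0 0 0 0" --pt "0 0 0 0"

```text
time: 2.23
tool_pos: [0.4497, -0.1949, 0.2593]
tool_rot: [-0.0, 0.198, 0.98, 0.0]
contact_force: [-1.0, -0.1, -0.0]
gripper_width: 0.999
```

```bash
python3 - <<'E'
from h import *
c=cams.get_calibration("wrist");i=cams.grab_frame("wrist")
np.save("wd.npy",c["cam_to_world"]);p,M=tool();print(p,M)
cv2.imwrite("wd_raw.png",i[:,:,::-1])
u=proj(c,[[.45,-.203,.1]])[0].astype(int);print(u)
x0,y0=max(u[0]-75,0),max(u[1]-60,0);print(x0,y0)
cv2.imwrite("pics/wd.png",cv2.resize(i[y0:y0+120,x0:x0+150,::-1],None,fx=5,fy=5,interpolation=cv2.INTER_CUBIC))
E
```

```text
[ 0.44984491 -0.19394802  0.25912375] [[-9.21865638e-01  3.87509459e-01 -4.05924798e-04]
 [ 3.87508803e-01  9.21865285e-01  1.15088666e-03]
 [ 8.20187444e-04  9.03663429e-04 -9.99999255e-01]]
[243 167]
168 107
```

View pics/wd.png

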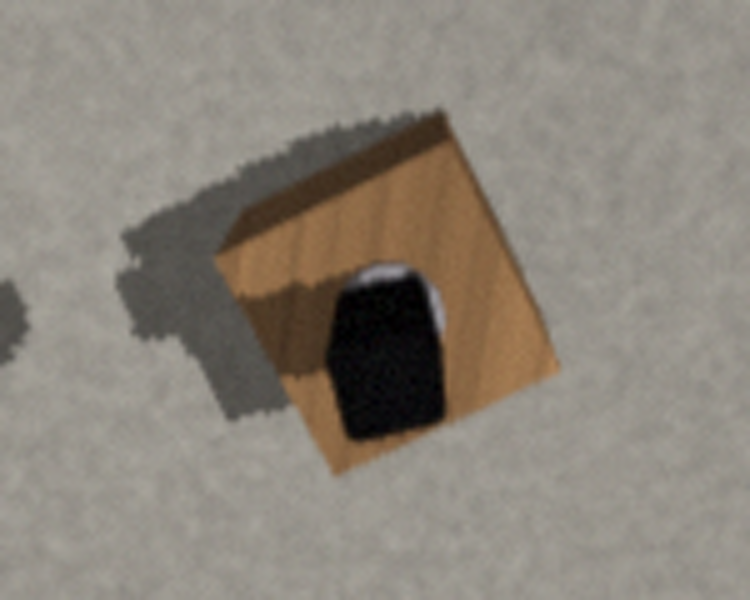

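The crop shows the holder's top corners at (215,258), (452,140), (560,370) and (338,475). The black handle's top face has its near edge from (350,440) to (443,418) and a left corner at (328,360).

```bash
python3 - <<'E'
from h import *
c=cams.get_calibration("wrist");c["cam_to_world"]=np.load("wd.npy")
i=cv2.imread("wd_raw.png")
o=np.array([168,107])
P=back(c,np.array([[215,258],[452,140],[560,370],[338,475]])/5+o,.07);print(P,P.mean(0))
for a in range(4):
    d=P[(a+1)%4]-P[a];print(np.linalg.norm(d),np.degrees(np.arctan2(d[1],d[0])))
Q=back(c,np.array([[350,440],[443,418],[328,360],[443,345]])/5+o,.136);print(Q)
d=Q[1]-Q[0];print(np.linalg.norm(d),np.degrees(np.arctan2(d[1],d[0])));d=Q[2]-Q[0];print(np.linalg.norm(d),np.degrees(np.arctan2(d[1],d[0])))
# silhouette fit of handle
big=cv2.resize(i,None,fx=4,fy=4,interpolation=cv2.INTER_CUBIC);g=cv2.GaussianBlur(big.max(2),(0,0),2)
m=np.zeros_like(g);w=(slice(150*4,205*4),slice(225*4,265*4));m[w]=g[w]<35
n,l,st,ce=cv2.connectedComponentsWithStats(m);j=1+st[1:,4].argmax();m=l==j;print(st[j]/4)
from scipy.optimize import minimize
def box(v):
    x,y,t=v;a=np.array([[sx,sy] for sx in(-.012,.012) for sy in(-.012,.012)])
    r=np.array([[np.cos(t),-np.sin(t)],[np.sin(t),np.cos(t)]]);a=a@r.T+[x,y]
    P=np.vstack([np.c_[a,np.full(4,z)] for z in(.076,.136)])
    return cv2.convexHull((proj(c,P)*4).astype(np.float32))
def cost(v):
    q=np.zeros(m.shape,np.uint8);cv2.fillConvexPoly(q,np.round(box(v)*16).astype(np.int32),1,cv2.LINE_8,4);return (q.astype(bool)^m).sum()
best=min((minimize(cost,[.449,-.203,t],method="Nelder-Mead",options=dict(initial_simplex=[[.449,-.203,t],[.453,-.203,t],[.449,-.199,t],[.449,-.203,t+.2]])) for t in np.radians([-40,-20,0,20,40])),key=lambda r:r.fun)
print(best.x[:2],np.degrees(best.x[2]),best.fun,m.sum())
E
```

```text
[[ 0.42821068 -0.24108306  0.07      ]
 [ 0.42398894 -0.17101523  0.07      ]
 [ 0.49323133 -0.16751862  0.07      ]
 [ 0.49771591 -0.2359072   0.07      ]] [ 0.46078672 -0.20388103  0.07      ]
0.07019489993177987 93.44802498987362
0.06933061635591037 2.8908751942295234
0.06853545700539022 -86.24820160660973
0.06969767934790926 -175.74119877511512
[[ 0.46873197 -0.21683995  0.136     ]
 [ 0.47210989 -0.19521057  0.136     ]
 [ 0.44933223 -0.213729    0.136     ]
 [ 0.45616195 -0.18861869  0.136     ]]
0.021891557010714362 81.12368073843729
0.019647594675249062 170.88961181585583
[ 233.25  162.5    23.25   32.   2323.  ]
[ 0.4595871  -0.20391224] -18.29003964046322 1718.0 9292
```

```bash
python3 - <<'E'
from h import *
from scipy.optimize import minimize
c=cams.get_calibration("wrist");c["cam_to_world"]=np.load("wd.npy")
i=cv2.imread("wd_raw.png")
big=cv2.resize(i,None,fx=4,fy=4,interpolation=cv2.INTER_CUBIC);g=cv2.GaussianBlur(big.max(2),(0,0),2)
m=np.zeros_like(g);w=(slice(150*4,205*4),slice(225*4,265*4));m[w]=g[w]<55
n,l,st,ce=cv2.connectedComponentsWithStats(m);j=1+st[1:,4].argmax();m=l==j;print(st[j]/4)
def box(v,t):
    x,y=v;a=np.array([[sx,sy] for sx in(-.012,.012) for sy in(-.012,.012)])
    r=np.array([[np.cos(t),-np.sin(t)],[np.sin(t),np.cos(t)]]);a=a@r.T+[x,y]
    return cv2.convexHull((proj(c,np.vstack([np.c_[a,np.full(4,z)] for z in(.076,.136)]))*4).astype(np.float32))
def cost(v,t):
    q=np.zeros(m.shape,np.uint8);cv2.fillConvexPoly(q,np.round(box(v,t)*16).astype(np.int32),1,cv2.LINE_8,4);return (q.astype(bool)^m).sum()
for d in range(-35,25,4):
    r=minimize(cost,[.459,-.204],args=(np.radians(d),),method="Nelder-Mead",options=dict(initial_simplex=[[.457,-.206],[.462,-.206],[.459,-.2]]));b=box(r.x,np.radians(d));print(d,r.x,r.fun,cv2.boundingRect(b.astype(np.int32)))
E
```

```text
[ 232.75  161.75   24.25   33.25 2491.25]
-35 [ 0.45980093 -0.20604314] 2501.0 (924, 641, 101, 145)
-31 [ 0.45991886 -0.20585517] 2291.0 (927, 643, 97, 141)
-27 [ 0.46011578 -0.20541807] 2032.0 (932, 646, 91, 136)
-23 [ 0.46026716 -0.20475774] 1725.0 (935, 648, 87, 131)
-19 [ 0.45991107 -0.20399178] 1476.0 (935, 644, 92, 135)
-15 [ 0.46014784 -0.20415074] 1290.0 (932, 642, 97, 141)
-11 [ 0.45929214 -0.20435955] 1418.0 (928, 638, 102, 145)
-7 [ 0.45962056 -0.20379693] 1598.0 (928, 636, 106, 149)
-3 [ 0.45997635 -0.20414244] 1783.0 (925, 636, 110, 152)
1 [ 0.46001727 -0.20439832] 1968.0 (923, 635, 113, 155)
5 [ 0.46039614 -0.20429324] 2238.0 (923, 635, 116, 157)
9 [ 0.46065988 -0.20450476] 2485.0 (921, 635, 118, 160)
13 [ 0.46041571 -0.20447144] 2711.0 (920, 634, 120, 161)
17 [ 0.46001216 -0.20438071] 2885.0 (920, 632, 120, 162)
21 [ 0.46004829 -0.20452566] 2999.0 (919, 632, 121, 162)
```

Request:
jog_arm --pt "-0.013 -0.005 0.03 -6" --pt "-0.013 -0.005 0.07 -11" --pt "-0.013 -0.005 0.09 -11" --pt "-0.013 -0.005 0.09 -11" --pt "-0.013 -0.005 0.09 -11"

```text
time: 2.7
tool_pos: [0.4594, -0.2025, 0.1683]
tool_rot: [-0.001, 0.102, 0.995, 0.001]
contact_force: [-0.2, -0.5, 0.6]
gripper_width: 1.001
```

```bash
python3 - <<'E'
from h import *
for k in range(3):
    c=cams.get_calibration("wrist");p,M=tool();print(p,np.degrees(np.arctan2(M[1,1],M[0,1])),manip.state()["contact_force"]);i=cams.grab_frame("wrist")
cv2.imwrite("pics/wd2.png",cv2.resize(i[:,:,::-1],(640,480),interpolation=cv2.INTER_CUBIC))
E
```

```text
[ 0.45943242 -0.2024504   0.16831075] 78.30087497437522 [-0.18930636 -0.48757094  0.61141591]
[ 0.4605523  -0.20348157  0.17050509] 78.28223793487898 [-0.33074479 -0.05530204  0.25042757]
[ 0.46114787 -0.20420648  0.17173615] 78.25422722943271 [ 0.61826862 -0.53591647  0.00275969]
```

View pics/wd2.png

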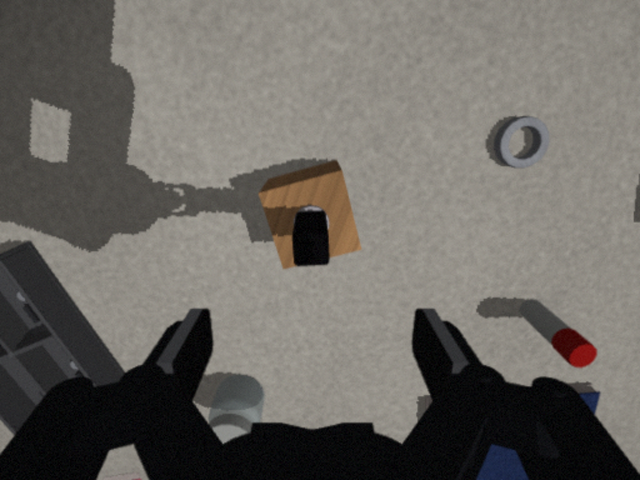

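The handle at (311,238) is square to the jaws and midway between the fingers, so I'll descend and grip.

Request:
jog_arm --pt "0 0 0.03 0" --pt "0 0 0.06 0" --pt "0 0 0.081 0" --pt "0 0 0.081 0" --pt "0 0 0.081 0"

```text
time: 3.27
tool_pos: [0.4602, -0.2048, 0.0894]
tool_rot: [0.0, 0.103, 0.995, -0.0]
contact_force: [-0.1, 0.5, 0.2]
gripper_width: 1.0
```

Request:
jog_arm --pt "0 0 0 0" --pt "0 0 0 0" --pt "0 0 0 0" --pt "0 0 0 0" --pt "0 0 0 0" --fingers 0

```text
time: 3.68
tool_pos: [0.4603, -0.2051, 0.0895]
tool_rot: [0.001, 0.103, 0.995, -0.0]
contact_force: [-0.3, 0.1, 0.3]
gripper_width: 0.302
```

Request:
jog_arm --pt "0 0 0 0" --pt "0 0 0 0" --pt "0 0 0 0" --pt "0 0 0 0" --pt "0 0 0 0"

```text
time: 4.1
tool_pos: [0.4607, -0.2053, 0.0899]
tool_rot: [0.001, 0.103, 0.995, -0.001]
contact_force: [-0.1, 0.5, 4.8]
gripper_width: 0.256
```

Request:
jog_arm --pt "0 0 -0.01 0" --pt "0 0 -0.035 0" --pt "0 0 -0.06 0" --pt "0 0 -0.085 0" --pt "0 0 -0.1 0"

```text
time: 4.52
tool_pos: [0.4601, -0.205, 0.1911]
tool_rot: [0.001, 0.103, 0.995, -0.0]
contact_force: [-0.1, 0.0, -0.6]
gripper_width: 0.256
```

Request:
jog_arm --pt "0.002 0.015 0 0" --pt "0.004 0.04 0 0" --pt "0.006 0.07 0 0" --pt "0.009 0.1 0 0" --pt "0.012 0.13 0 0"

```text
time: 4.93
tool_pos: [0.4739, -0.0737, 0.1879]
tool_rot: [-0.001, 0.104, 0.995, 0.0]
contact_force: [0.1, 0.6, -1.5]
gripper_width: 0.255
```

Request:
jog_arm --pt "0.003 0.03 0 0" --pt "0.005 0.06 0 0" --pt "0.007 0.09 0 0" --pt "0.009 0.12 0 0" --pt "0.012 0.15 0 0"

```text
time: 5.35
tool_pos: [0.493, 0.0757, 0.1879]
tool_rot: [-0.001, 0.103, 0.995, -0.0]
contact_force: [1.0, 0.1, -1.2]
gripper_width: 0.257
```

Request:
jog_arm --pt "0.002 0.03 0 0" --pt "0.004 0.06 0 0" --pt "0.006 0.09 0 0" --pt "0.008 0.115 0 0" --pt "0.01 0.13 0 0"

```text
time: 5.77
tool_pos: [0.5099, 0.2058, 0.1878]
tool_rot: [-0.001, 0.102, 0.995, 0.0]
contact_force: [1.1, 0.0, -1.7]
gripper_width: 0.253
```

Request:
jog_arm --pt "0 0 0 0" --pt "0 0 0 0" --pt "0 0 0 0"

```text
time: 6.02
tool_pos: [0.5102, 0.2028, 0.188]
tool_rot: [-0.001, 0.103, 0.995, -0.0]
contact_force: [0.3, 0.1, -1.3]
gripper_width: 0.255
```

```bash
python3 - <<'E'
from h import *
for k in range(3):
    p,M=tool();print(p,np.degrees(np.arctan2(M[1,1],M[0,1])),manip.state()["contact_force"],manip.state()["gripper_width"]);
    if k==0:i=cams.grab_frame("wrist")
    elif k==1:s=cams.grab_frame("side")
a=cv2.resize(i[:,:,::-1],(400,300));b=cv2.resize(s[110:230,170:330,::-1],(400,300),interpolation=cv2.INTER_CUBIC)
w=cv2.resize(i[80:200,170:330,::-1],(800,600)[:2],interpolation=cv2.INTER_CUBIC)
cv2.imwrite("pics/m1.png",np.hstack([cv2.resize(w,(400,300)),b]))
E
```

```text
[0.51022178 0.20276108 0.18799331] 78.13409681778556 [ 0.25604602  0.13983103 -1.25494243] 0.2548607216012411
[0.51038955 0.20254233 0.18816112] 78.09693941509394 [ 0.54374541  0.20829632 -1.66669106] 0.2538184323456616
[0.51051466 0.20242603 0.18828539] 78.0768897204778 [ 0.68757966 -1.10408731 -2.05886528] 0.2561049244784888
```

View pics/m1.png

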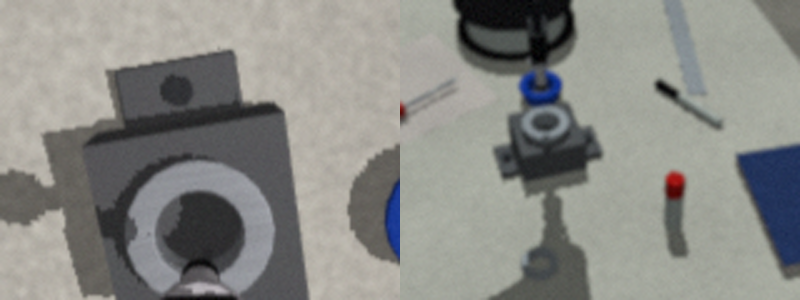

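The wrist crop shows the flange centred at about (200,230). The drift's foot is in the same column, 200, with its upper edge near row 258. I'll estimate the rod length from that edge.

```bash
python3 - <<'E'
from h import *
i=cv2.imread("pics/m1.png");print(i[240:300:3,200].max(1))
c=cams.get_calibration("wrist");p,M=tool();p=np.array([.5104,.2026,.1882])
for L in(43,47,51,55,59,61):print(L,proj(c,[p+M@[.007,0,.020+L*1e-3]])[0],(proj(c,[p+M@[.007,0,.020+L*1e-3]])[0]-[170,80])/.4)
print("cup",(proj(c,[[.511,.2037,.063]])-[170,80])/.4)
cv2.imwrite("pics/m2.png",cv2.resize(i[200:300,140:270],(780,600),interpolation=cv2.INTER_CUBIC))
E
```

```text
[ 49  48  45  48  47  46  32  18  27  68  84  86  88  93 137 176 182 173
 105  29]
43 [249.33840671 182.79530638] [198.34601678 256.98826595]
47 [249.33835907 181.49846339] [198.34589767 253.74615848]
51 [249.33831304 180.23873045] [198.34578261 250.59682612]
55 [249.33826856 179.01454208] [198.3456714 247.5363552]
59 [249.33822554 177.8244194 ] [198.34556386 244.5610485 ]
61 [249.33820456 177.24169274] [198.34551141 243.10423185]
cup [[201.19911206 231.47997659]]
```

View pics/m2.png

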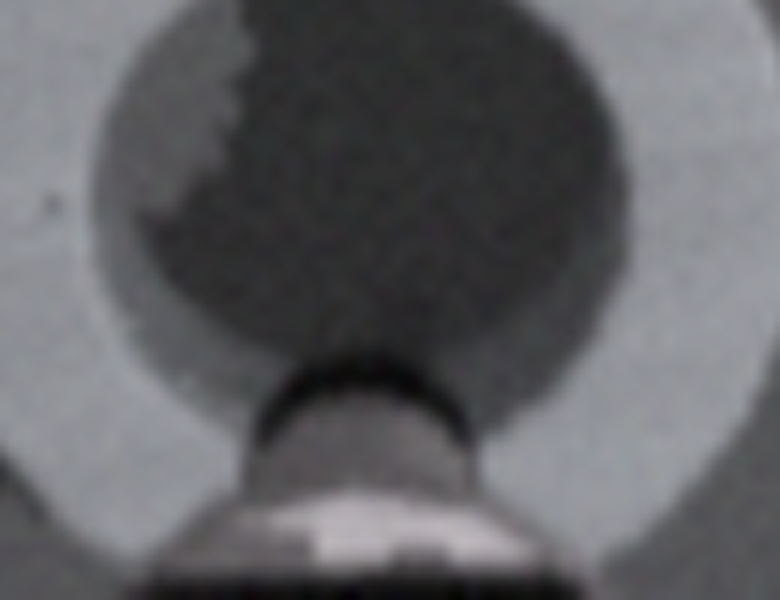

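Request:
jog_arm --pt "0.01 0 0.01 0" --pt "0.02 0 0.022 0" --pt "0.027 0 0.035 0" --pt "0.027 0 0.044 0" --pt "0.027 0 0.047 0"

```text
time: 6.53
tool_pos: [0.4832, 0.208, 0.1396]
tool_rot: [-0.001, 0.104, 0.995, -0.001]
contact_force: [1.1, -1.0, -2.2]
gripper_width: 0.258
```

Request:
jog_arm --pt "0 0 0.0005 0" --pt "0 0 0.001 0" --pt "0 0 0.0015 0" --pt "0 0 0.002 0" --pt "0 0 0.002 0"

```text
time: 6.95
tool_pos: [0.4848, 0.2091, 0.1401]
tool_rot: [0.0, 0.103, 0.995, 0.0]
contact_force: [0.2, 0.5, -1.7]
gripper_width: 0.255
```

Request:
jog_arm --pt "0 0 0.0005 0" --pt "0 0 0.001 0" --pt "0 0 0.0015 0" --pt "0 0 0.002 0" --pt "0 0 0.002 0"

```text
time: 7.37
tool_pos: [0.4842, 0.209, 0.1373]
tool_rot: [-0.0, 0.103, 0.995, -0.0]
contact_force: [-0.1, 0.0, -1.8]
gripper_width: 0.254
```

Request:
jog_arm --pt "0 0 0.0005 0" --pt "0 0 0.001 0" --pt "0 0 0.0015 0" --pt "0 0 0.002 0" --pt "0 0 0.002 0"

```text
time: 7.78
tool_pos: [0.4842, 0.209, 0.1354]
tool_rot: [-0.0, 0.103, 0.995, -0.0]
contact_force: [0.8, -0.2, -1.6]
gripper_width: 0.258
```

Request:
jog_arm --pt "0 0 0.0005 0" --pt "0 0 0.001 0" --pt "0 0 0.0015 0" --pt "0 0 0.002 0" --pt "0 0 0.002 0"

```text
time: 8.2
tool_pos: [0.4842, 0.209, 0.1334]
tool_rot: [-0.0, 0.103, 0.995, -0.0]
contact_force: [0.2, 0.1, -1.6]
gripper_width: 0.254
```

Request:
jog_arm --pt "0 0 0.0005 0" --pt "0 0 0.001 0" --pt "0 0 0.0015 0" --pt "0 0 0.0015 0"

```text
time: 8.53
tool_pos: [0.4842, 0.209, 0.1319]
tool_rot: [-0.0, 0.103, 0.995, -0.0]
contact_force: [0.1, -0.6, -2.2]
gripper_width: 0.257
```

D=56.5 mm, no contact yet.

Request:
jog_arm --pt "0 0 0.0005 0" --pt "0 0 0.001 0" --pt "0 0 0.0015 0" --pt "0 0 0.0015 0"

```text
time: 8.87
tool_pos: [0.4842, 0.209, 0.1304]
tool_rot: [-0.0, 0.103, 0.995, -0.0]
contact_force: [-0.5, 0.2, -1.6]
gripper_width: 0.255
```

Request:
jog_arm --pt "0 0 0.0005 0" --pt "0 0 0.001 0" --pt "0 0 0.0015 0" --pt "0 0 0.0015 0"

```text
time: 9.2
tool_pos: [0.4842, 0.209, 0.1289]
tool_rot: [-0.0, 0.103, 0.995, -0.0]
contact_force: [0.3, 0.5, -1.6]
gripper_width: 0.258
```

Request:
jog_arm --pt "0 0 0.0005 0" --pt "0 0 0.001 0" --pt "0 0 0.0015 0" --pt "0 0 0.0015 0"

```text
time: 9.53
tool_pos: [0.4842, 0.209, 0.1274]
tool_rot: [-0.0, 0.103, 0.995, -0.0]
contact_force: [0.2, 0.1, -2.0]
gripper_width: 0.256
```

Request:
jog_arm --pt "0 0 0.0005 0" --pt "0 0 0.001 0" --pt "0 0 0.0015 0" --pt "0 0 0.0015 0"

```text
time: 9.87
tool_pos: [0.4846, 0.2091, 0.1265]
tool_rot: [0.0, 0.103, 0.995, 0.0]
contact_force: [0.3, -0.7, 1.6]
gripper_width: 0.253
```

Request:
jog_arm --pt "0 0 -0.006 0" --pt "-0.027 0 -0.006 0" --pt "-0.054 0 -0.006 0" --pt "-0.054 0 -0.0045 0" --pt "-0.054 0 -0.0035 0"

```text
time: 10.28
tool_pos: [0.5378, 0.1976, 0.1295]
tool_rot: [-0.0, 0.104, 0.995, -0.0]
contact_force: [-0.6, 0.4, -1.8]
gripper_width: 0.255
```

Request:
jog_arm --pt "0 0 0.0005 0" --pt "0 0 0.001 0" --pt "0 0 0.001 0" --pt "0 0 0.001 0"

```text
time: 10.62
tool_pos: [0.5365, 0.1982, 0.1285]
tool_rot: [-0.0, 0.103, 0.995, -0.0]
contact_force: [0.5, 0.3, -1.0]
gripper_width: 0.254
```

Request:
jog_arm --pt "0 0 0.0005 0" --pt "0 0 0.001 0" --pt "0 0 0.001 0" --pt "0 0 0.001 0"

```text
time: 10.95
tool_pos: [0.537, 0.198, 0.1275]
tool_rot: [-0.0, 0.103, 0.995, -0.0]
contact_force: [-0.3, 0.1, -1.4]
gripper_width: 0.259
```

Request:
jog_arm --pt "0 0 0.0005 0" --pt "0 0 0.001 0" --pt "0 0 0.001 0" --pt "0 0 0.001 0"

```text
time: 11.28
tool_pos: [0.5373, 0.1979, 0.1268]
tool_rot: [0.0, 0.103, 0.995, 0.0]
contact_force: [-0.2, -0.0, -0.6]
gripper_width: 0.258
```

Request:
jog_arm --pt "0 0 -0.006 0" --pt "0.014 0.014 -0.006 0" --pt "0.027 0.027 -0.006 0" --pt "0.027 0.027 -0.0045 0" --pt "0.027 0.027 -0.003 0"

```text
time: 11.7
tool_pos: [0.5162, 0.2303, 0.1299]
tool_rot: [0.0, 0.102, 0.995, -0.0]
contact_force: [-0.0, 0.6, -2.4]
gripper_width: 0.254
```

Request:
jog_arm --pt "0 0 0.0005 0" --pt "0 0 0.001 0" --pt "0 0 0.001 0" --pt "0 0 0.001 0"

```text
time: 12.03
tool_pos: [0.5165, 0.2294, 0.1285]
tool_rot: [-0.0, 0.104, 0.995, -0.0]
contact_force: [0.2, 0.2, -1.0]
gripper_width: 0.258
```

Request:
jog_arm --pt "0 0 0.0005 0" --pt "0 0 0.001 0" --pt "0 0 0.001 0" --pt "0 0 0.001 0"

```text
time: 12.37
tool_pos: [0.5163, 0.2298, 0.1275]
tool_rot: [-0.0, 0.103, 0.995, -0.0]
contact_force: [0.8, 0.5, -1.6]
gripper_width: 0.254
```

Request:
jog_arm --pt "0 0 0.0005 0" --pt "0 0 0.001 0" --pt "0 0 0.001 0" --pt "0 0 0.001 0"

```text
time: 12.7
tool_pos: [0.5164, 0.23, 0.1268]
tool_rot: [0.0, 0.103, 0.995, 0.0]
contact_force: [-0.3, -0.3, -1.1]
gripper_width: 0.257
```

Request:
jog_arm --pt "0 0 0.0005 0" --pt "0 0 0.001 0" --pt "0 0 0.001 0" --pt "0 0 0.001 0"

```text
time: 13.03
tool_pos: [0.5167, 0.23, 0.1263]
tool_rot: [0.001, 0.103, 0.995, 0.0]
contact_force: [0.2, -0.0, 2.5]
gripper_width: 0.255
```

Request:
jog_arm --pt "0 0 0.0005 0" --pt "0 0 0.001 0" --pt "0 0 0.0015 0" --pt "0 0 0.0015 0"

```text
time: 13.37
tool_pos: [0.5168, 0.2304, 0.125]
tool_rot: [0.001, 0.103, 0.995, 0.001]
contact_force: [-0.9, 0.8, 4.7]
gripper_width: 0.257
```

Request:
jog_arm --pt "0 0 -0.007 0" --pt "0 -0.027 -0.007 0" --pt "0 -0.054 -0.007 0" --pt "0 -0.054 -0.005 0" --pt "0 -0.054 -0.003 0"

```text
time: 13.78
tool_pos: [0.5046, 0.176, 0.1264]
tool_rot: [-0.001, 0.104, 0.995, -0.0]
contact_force: [-0.7, -1.0, 2.9]
gripper_width: 0.257
```

Request:
jog_arm --pt "0 0 0.0007 0" --pt "0 0 0.0014 0" --pt "0 0 0.0022 0" --pt "0 0 0.003 0" --pt "0 0 0.003 0"

```text
time: 14.2
tool_pos: [0.506, 0.177, 0.1257]
tool_rot: [0.001, 0.103, 0.995, -0.001]
contact_force: [-2.0, -4.3, 7.3]
gripper_width: 0.25
```

Request:
jog_arm --pt "0 0 -0.007 0" --pt "0.014 0.014 -0.007 0" --pt "0.027 0.027 -0.007 0" --pt "0.027 0.027 -0.005 0" --pt "0.027 0.027 -0.003 0"

```text
time: 14.62
tool_pos: [0.4838, 0.2102, 0.1265]
tool_rot: [-0.0, 0.102, 0.995, 0.0]
contact_force: [0.1, -0.6, -1.6]
gripper_width: 0.25
```

Request:
jog_arm --pt "0 0 0.0007 0" --pt "0 0 0.0014 0" --pt "0 0 0.0022 0" --pt "0 0 0.003 0" --pt "0 0 0.003 0"

```text
time: 15.03
tool_pos: [0.4851, 0.2092, 0.1252]
tool_rot: [0.001, 0.104, 0.995, 0.001]
contact_force: [-1.8, 1.4, 4.3]
gripper_width: 0.252
```

Request:
jog_arm --pt "0 0 -0.007 0" --pt "-0.027 0 -0.007 0" --pt "-0.054 0 -0.007 0" --pt "-0.054 0 -0.005 0" --pt "-0.054 0 -0.003 0"

```text
time: 15.45
tool_pos: [0.5376, 0.1971, 0.1265]
tool_rot: [-0.0, 0.104, 0.995, -0.0]
contact_force: [-0.4, -0.5, 1.2]
gripper_width: 0.252
```

Request:
jog_arm --pt "0 0 0.0007 0" --pt "0 0 0.0014 0" --pt "0 0 0.0022 0" --pt "0 0 0.003 0" --pt "0 0 0.003 0"

```text
time: 15.87
tool_pos: [0.5375, 0.1979, 0.1249]
tool_rot: [0.001, 0.103, 0.995, -0.0]
contact_force: [1.9, -1.5, 3.9]
gripper_width: 0.259
```

Request:
jog_arm --pt "0 0 -0.007 0" --pt "0.014 -0.014 -0.007 0" --pt "0.027 -0.027 -0.007 0" --pt "0.027 -0.027 -0.005 0" --pt "0.027 -0.027 -0.003 0"

```text
time: 16.28
tool_pos: [0.5039, 0.1771, 0.1262]
tool_rot: [-0.001, 0.103, 0.995, 0.0]
contact_force: [-0.5, 0.1, 1.3]
gripper_width: 0.258
```

Request:
jog_arm --pt "0 0 0.001 0" --pt "0 0 0.002 0" --pt "0 0 0.003 0" --pt "0 0 0.004 0" --pt "0 0 0.0045 0"

```text
time: 16.7
tool_pos: [0.506, 0.177, 0.1242]
tool_rot: [0.0, 0.103, 0.995, -0.0]
contact_force: [-2.8, -2.8, 8.5]
gripper_width: 0.256
```

Request:
jog_arm --pt "0 0 -0.0085 0" --pt "0.014 0.014 -0.0085 0" --pt "0.027 0.027 -0.0085 0" --pt "0.027 0.027 -0.006 0" --pt "0.027 0.027 -0.0035 0"

```text
time: 17.12
tool_pos: [0.4843, 0.2098, 0.1258]
tool_rot: [0.0, 0.102, 0.995, 0.0]
contact_force: [0.6, 0.1, -0.8]
gripper_width: 0.254
```

Request:
jog_arm --pt "0 0 0.001 0" --pt "0 0 0.002 0" --pt "0 0 0.003 0" --pt "0 0 0.0035 0" --pt "0 0 0.0035 0"

```text
time: 17.53
tool_pos: [0.4857, 0.2093, 0.1244]
tool_rot: [0.001, 0.104, 0.995, 0.001]
contact_force: [-1.1, 1.4, 5.4]
gripper_width: 0.252
```

Request:
jog_arm --pt "0 0 -0.0085 0" --pt "-0.027 0 -0.0085 0" --pt "-0.054 0 -0.0085 0" --pt "-0.054 0 -0.006 0" --pt "-0.054 0 -0.0035 0"

```text
time: 17.95
tool_pos: [0.5378, 0.197, 0.1255]
tool_rot: [-0.0, 0.104, 0.995, -0.0]
contact_force: [0.1, -0.7, -1.8]
gripper_width: 0.258
```

Request:
jog_arm --pt "0 0 0.001 0" --pt "0 0 0.002 0" --pt "0 0 0.003 0" --pt "0 0 0.0035 0" --pt "0 0 0.0035 0"

```text
time: 18.37
tool_pos: [0.5375, 0.1979, 0.1234]
tool_rot: [0.001, 0.103, 0.995, -0.0]
contact_force: [0.7, -1.5, 3.7]
gripper_width: 0.256
```

Request:
jog_arm --pt "0 0 -0.0085 0" --pt "0.014 0.014 -0.0085 0" --pt "0.027 0.027 -0.0085 0" --pt "0.027 0.027 -0.006 0" --pt "0.027 0.027 -0.0035 0"

```text
time: 18.78
tool_pos: [0.515, 0.2305, 0.1252]
tool_rot: [-0.001, 0.102, 0.995, -0.0]
contact_force: [0.7, -0.6, -2.4]
gripper_width: 0.261
```

Request:
jog_arm --pt "0 0 0.001 0" --pt "0 0 0.002 0" --pt "0 0 0.003 0" --pt "0 0 0.0035 0" --pt "0 0 0.0035 0"

```text
time: 19.2
tool_pos: [0.5169, 0.2299, 0.1237]
tool_rot: [0.0, 0.104, 0.995, 0.001]
contact_force: [-2.5, 1.3, 4.8]
gripper_width: 0.254
```

Request:
jog_arm --pt "0 0 -0.0085 0" --pt "0 -0.027 -0.0085 0" --pt "0 -0.054 -0.0085 0" --pt "0 -0.054 -0.006 0" --pt "0 -0.054 -0.003 0"

```text
time: 19.62
tool_pos: [0.5051, 0.1758, 0.1254]
tool_rot: [0.0, 0.104, 0.995, -0.0]
contact_force: [-0.4, -0.1, -0.1]
gripper_width: 0.254
```

Request:
jog_arm --pt "0 0 0.001 0" --pt "0 0 0.002 0" --pt "0 0 0.003 0" --pt "0 0 0.0043 0" --pt "0 0 0.0043 0"

```text
time: 20.03
tool_pos: [0.5063, 0.1767, 0.1232]
tool_rot: [0.001, 0.103, 0.995, -0.001]
contact_force: [-2.5, -4.1, 8.6]
gripper_width: 0.259
```

Request:
jog_arm --pt "0 0 -0.0095 0" --pt "0.014 0.014 -0.0095 0" --pt "0.027 0.027 -0.0095 0" --pt "0.027 0.027 -0.006 0" --pt "0.027 0.027 -0.0038 0"

```text
time: 20.45
tool_pos: [0.4838, 0.2102, 0.1246]
tool_rot: [-0.0, 0.102, 0.995, 0.0]
contact_force: [-0.1, 1.5, 3.9]
gripper_width: 0.252
```

Request:
jog_arm --pt "0 0 0.001 0" --pt "0 0 0.002 0" --pt "0 0 0.003 0" --pt "0 0 0.0038 0" --pt "0 0 0.0038 0"

```text
time: 20.87
tool_pos: [0.4856, 0.2097, 0.1233]
tool_rot: [0.001, 0.104, 0.995, 0.001]
contact_force: [-1.9, 3.3, 7.2]
gripper_width: 0.254
```

Request:
jog_arm --pt "0 0 -0.0085 0" --pt "-0.027 0 -0.0085 0" --pt "-0.054 0 -0.0085 0" --pt "-0.054 0 -0.006 0" --pt "-0.054 0 -0.0033 0"

```text
time: 21.28
tool_pos: [0.5379, 0.1969, 0.124]
tool_rot: [-0.0, 0.104, 0.995, -0.0]
contact_force: [-0.4, 0.6, -1.3]
gripper_width: 0.256
```

Request:
jog_arm --pt "0 0 0.001 0" --pt "0 0 0.002 0" --pt "0 0 0.003 0" --pt "0 0 0.0031 0" --pt "0 0 0.0031 0"

```text
time: 21.7
tool_pos: [0.5374, 0.1979, 0.1223]
tool_rot: [0.001, 0.103, 0.995, -0.0]
contact_force: [0.9, -1.6, 4.2]
gripper_width: 0.255
```

Request:
jog_arm --pt "0 0 -0.0085 0" --pt "0.014 0.014 -0.0085 0" --pt "0.027 0.027 -0.0085 0" --pt "0.027 0.027 -0.006 0" --pt "0.027 0.027 -0.0031 0"

```text
time: 22.12
tool_pos: [0.515, 0.2305, 0.1238]
tool_rot: [-0.001, 0.102, 0.995, -0.0]
contact_force: [0.0, -0.6, -1.9]
gripper_width: 0.256
```

Request:
jog_arm --pt "0 0 0.001 0" --pt "0 0 0.002 0" --pt "0 0 0.003 0" --pt "0 0 0.0033 0" --pt "0 0 0.0033 0"

```text
time: 22.53
tool_pos: [0.517, 0.23, 0.1225]
tool_rot: [0.0, 0.104, 0.995, 0.001]
contact_force: [-1.6, 1.3, 5.3]
gripper_width: 0.25
```

Request:
jog_arm --pt "0 0 -0.0085 0" --pt "0 -0.027 -0.0085 0" --pt "0 -0.054 -0.0085 0" --pt "0 -0.054 -0.006 0" --pt "0 -0.054 -0.0033 0"

```text
time: 22.95
tool_pos: [0.5051, 0.1758, 0.1243]
tool_rot: [-0.0, 0.104, 0.995, -0.0]
contact_force: [-0.3, -0.9, 2.1]
gripper_width: 0.255
```

Request:
jog_arm --pt "0 0 0.001 0" --pt "0 0 0.002 0" --pt "0 0 0.003 0" --pt "0 0 0.0045 0" --pt "0 0 0.0045 0"

```text
time: 23.37
tool_pos: [0.5063, 0.1766, 0.122]
tool_rot: [0.001, 0.103, 0.995, -0.001]
contact_force: [-0.5, -4.3, 9.1]
gripper_width: 0.249
```

Request:
jog_arm --pt "0 0 -0.009 0" --pt "0.014 0.014 -0.009 0" --pt "0.027 0.027 -0.009 0" --pt "0.027 0.027 -0.0065 0" --pt "0.027 0.027 -0.004 0"

```text
time: 23.78
tool_pos: [0.4839, 0.2102, 0.1237]
tool_rot: [-0.0, 0.102, 0.995, 0.0]
contact_force: [-0.2, 0.8, 1.4]
gripper_width: 0.255
```

Request:
jog_arm --pt "0 0 0.001 0" --pt "0 0 0.002 0" --pt "0 0 0.003 0" --pt "0 0 0.0045 0" --pt "0 0 0.0045 0"

```text
time: 24.2
tool_pos: [0.4856, 0.2098, 0.1216]
tool_rot: [0.001, 0.104, 0.995, 0.002]
contact_force: [-1.7, 1.7, 8.3]
gripper_width: 0.259
```

Request:
jog_arm --pt "0 0 -0.009 0" --pt "-0.027 0 -0.009 0" --pt "-0.054 0 -0.009 0" --pt "-0.054 0 -0.0065 0" --pt "-0.054 0 -0.004 0"

```text
time: 24.62
tool_pos: [0.5378, 0.1969, 0.123]
tool_rot: [-0.001, 0.104, 0.995, -0.0]
contact_force: [-0.2, 0.0, 0.4]
gripper_width: 0.255
```

Request:
jog_arm --pt "0 0 0.001 0" --pt "0 0 0.002 0" --pt "0 0 0.003 0" --pt "0 0 0.0033 0" --pt "0 0 0.0033 0"

```text
time: 25.03
tool_pos: [0.5375, 0.1979, 0.1211]
tool_rot: [0.001, 0.103, 0.995, -0.0]
contact_force: [0.2, -1.1, 3.7]
gripper_width: 0.255
```

Request:
jog_arm --pt "0 0 -0.009 0" --pt "0.014 0.014 -0.009 0" --pt "0.027 0.027 -0.009 0" --pt "0.027 0.027 -0.006 0" --pt "0.027 0.027 -0.0033 0"

```text
time: 25.45
tool_pos: [0.515, 0.2305, 0.1227]
tool_rot: [-0.001, 0.102, 0.995, -0.0]
contact_force: [-0.4, 0.2, -2.1]
gripper_width: 0.255
```

Request:
jog_arm --pt "0 0 0.001 0" --pt "0 0 0.002 0" --pt "0 0 0.003 0" --pt "0 0 0.0037 0" --pt "0 0 0.0037 0"

```text
time: 25.87
tool_pos: [0.517, 0.2298, 0.1209]
tool_rot: [0.001, 0.103, 0.995, 0.0]
contact_force: [-1.5, 0.5, 4.9]
gripper_width: 0.252
```

Request:
jog_arm --pt "0 0 -0.009 0" --pt "0 -0.027 -0.009 0" --pt "0 -0.054 -0.009 0" --pt "0 -0.054 -0.0065 0" --pt "0 -0.054 -0.0037 0"

```text
time: 26.28
tool_pos: [0.505, 0.176, 0.1233]
tool_rot: [0.0, 0.104, 0.995, -0.0]
contact_force: [-0.8, -0.7, -0.1]
gripper_width: 0.26
```

Request:
jog_arm --pt "0 0 0.001 0" --pt "0 0 0.002 0" --pt "0 0 0.0035 0" --pt "0 0 0.0048 0" --pt "0 0 0.0048 0"

```text
time: 26.7
tool_pos: [0.5062, 0.1767, 0.1207]
tool_rot: [0.001, 0.103, 0.995, -0.001]
contact_force: [-2.6, -3.9, 8.6]
gripper_width: 0.255
```

Request:
jog_arm --pt "0 0 -0.0095 0" --pt "0.014 0.014 -0.0095 0" --pt "0.027 0.027 -0.0095 0" --pt "0.027 0.027 -0.0065 0" --pt "0.027 0.027 -0.0043 0"

```text
time: 27.12
tool_pos: [0.4838, 0.2101, 0.1226]
tool_rot: [-0.0, 0.102, 0.995, 0.0]
contact_force: [-0.2, -0.6, -2.8]
gripper_width: 0.254
```

Request:
jog_arm --pt "0 0 0.001 0" --pt "0 0 0.002 0" --pt "0 0 0.0035 0" --pt "0 0 0.0047 0" --pt "0 0 0.0047 0"

```text
time: 27.53
tool_pos: [0.4856, 0.2096, 0.1204]
tool_rot: [0.001, 0.104, 0.995, 0.001]
contact_force: [-2.4, 1.8, 6.6]
gripper_width: 0.251
```

Request:
jog_arm --pt "0 0 -0.0095 0" --pt "-0.027 0 -0.0095 0" --pt "-0.054 0 -0.0095 0" --pt "-0.054 0 -0.0065 0" --pt "-0.054 0 -0.0042 0"

```text
time: 27.95
tool_pos: [0.5378, 0.197, 0.1221]
tool_rot: [-0.0, 0.104, 0.995, -0.0]
contact_force: [-0.8, 0.4, -1.8]
gripper_width: 0.256
```

Request:
jog_arm --pt "0 0 0.001 0" --pt "0 0 0.002 0" --pt "0 0 0.003 0" --pt "0 0 0.0034 0" --pt "0 0 0.0034 0"

```text
time: 28.37
tool_pos: [0.5374, 0.1979, 0.12]
tool_rot: [0.001, 0.103, 0.995, -0.0]
contact_force: [-0.0, -1.4, 3.1]
gripper_width: 0.258
```

Request:
jog_arm --pt "0 0 -0.009 0" --pt "0.014 0.014 -0.009 0" --pt "0.027 0.027 -0.009 0" --pt "0.027 0.027 -0.006 0" --pt "0.027 0.027 -0.0034 0"

```text
time: 28.78
tool_pos: [0.5151, 0.2305, 0.1218]
tool_rot: [-0.001, 0.102, 0.995, -0.0]
contact_force: [-0.4, 0.7, -2.8]
gripper_width: 0.257
```

Request:
jog_arm --pt "0 0 0.001 0" --pt "0 0 0.002 0" --pt "0 0 0.003 0" --pt "0 0 0.0038 0" --pt "0 0 0.0038 0"

```text
time: 29.2
tool_pos: [0.517, 0.2298, 0.1198]
tool_rot: [0.001, 0.104, 0.995, 0.0]
contact_force: [-1.6, 0.5, 3.9]
gripper_width: 0.259
```

Request:
jog_arm --pt "0 0 -0.009 0" --pt "0 -0.027 -0.009 0" --pt "0 -0.054 -0.009 0" --pt "0 -0.054 -0.0065 0" --pt "0 -0.054 -0.0038 0"

```text
time: 29.62
tool_pos: [0.5051, 0.1761, 0.1224]
tool_rot: [0.0, 0.104, 0.995, 0.0]
contact_force: [0.4, 0.6, -1.2]
gripper_width: 0.253
```

Request:
jog_arm --pt "0 0 0.001 0" --pt "0 0 0.0025 0" --pt "0 0 0.0038 0" --pt "0 0 0.005 0" --pt "0 0 0.005 0"

```text
time: 30.03
tool_pos: [0.5063, 0.1769, 0.1196]
tool_rot: [0.001, 0.103, 0.995, -0.001]
contact_force: [-1.3, -3.5, 7.4]
gripper_width: 0.259
```

Request:
jog_arm --pt "0 0 -0.0095 0" --pt "0.014 0.014 -0.0095 0" --pt "0.027 0.027 -0.0095 0" --pt "0.027 0.027 -0.0065 0" --pt "0.027 0.027 -0.0045 0"

```text
time: 30.45
tool_pos: [0.4838, 0.2101, 0.1216]
tool_rot: [-0.0, 0.102, 0.995, 0.0]
contact_force: [-0.3, 0.1, -2.5]
gripper_width: 0.252
```

Request:
jog_arm --pt "0 0 0.0015 0" --pt "0 0 0.003 0" --pt "0 0 0.004 0" --pt "0 0 0.0051 0" --pt "0 0 0.0051 0"

```text
time: 30.87
tool_pos: [0.4857, 0.2096, 0.1191]
tool_rot: [0.001, 0.104, 0.995, 0.001]
contact_force: [-2.0, 1.3, 6.6]
gripper_width: 0.252
```

Request:
jog_arm --pt "0 0 -0.0095 0" --pt "-0.027 0 -0.0095 0" --pt "-0.054 0 -0.0095 0" --pt "-0.054 0 -0.0065 0" --pt "-0.054 0 -0.0046 0"

```text
time: 31.28
tool_pos: [0.5378, 0.197, 0.1211]
tool_rot: [-0.0, 0.104, 0.995, -0.0]
contact_force: [-0.2, 0.5, -1.7]
gripper_width: 0.254
```

Request:
jog_arm --pt "0 0 0.001 0" --pt "0 0 0.002 0" --pt "0 0 0.003 0" --pt "0 0 0.0037 0" --pt "0 0 0.0037 0"

```text
time: 31.7
tool_pos: [0.5376, 0.198, 0.1191]
tool_rot: [0.001, 0.103, 0.995, -0.0]
contact_force: [0.4, -2.4, 4.5]
gripper_width: 0.257
```

Request:
jog_arm --pt "0 0 -0.009 0" --pt "0.014 0.014 -0.009 0" --pt "0.027 0.027 -0.009 0" --pt "0.027 0.027 -0.006 0" --pt "0.027 0.027 -0.0037 0"

```text
time: 32.12
tool_pos: [0.5152, 0.2305, 0.1209]
tool_rot: [-0.001, 0.102, 0.995, -0.0]
contact_force: [0.1, 0.2, -1.4]
gripper_width: 0.252
```

Request:
jog_arm --pt "0 0 0.001 0" --pt "0 0 0.002 0" --pt "0 0 0.003 0" --pt "0 0 0.004 0" --pt "0 0 0.004 0"

```text
time: 32.53
tool_pos: [0.517, 0.2298, 0.1188]
tool_rot: [0.001, 0.103, 0.995, 0.0]
contact_force: [-1.9, 0.2, 4.8]
gripper_width: 0.256
```

Request:
jog_arm --pt "0 0 -0.009 0" --pt "0 -0.027 -0.009 0" --pt "0 -0.054 -0.009 0" --pt "0 -0.054 -0.0065 0" --pt "0 -0.054 -0.004 0"

```text
time: 32.95
tool_pos: [0.5052, 0.1761, 0.1215]
tool_rot: [0.0, 0.104, 0.995, 0.0]
contact_force: [-0.1, -0.1, -2.0]
gripper_width: 0.253
```

Request:
jog_arm --pt "0 0 0.0015 0" --pt "0 0 0.003 0" --pt "0 0 0.0043 0" --pt "0 0 0.0053 0" --pt "0 0 0.0053 0"

```text
time: 33.37
tool_pos: [0.5064, 0.1769, 0.1185]
tool_rot: [0.001, 0.103, 0.995, -0.001]
contact_force: [-2.0, -2.4, 8.0]
gripper_width: 0.259
```

Request:
jog_arm --pt "0 0 -0.0098 0" --pt "0.014 0.014 -0.0098 0" --pt "0.027 0.027 -0.0098 0" --pt "0.027 0.027 -0.007 0" --pt "0.027 0.027 -0.0048 0"

```text
time: 33.78
tool_pos: [0.4839, 0.2101, 0.1208]
tool_rot: [-0.0, 0.102, 0.995, 0.0]
contact_force: [-0.4, -0.3, -1.8]
gripper_width: 0.255
```

Request:
jog_arm --pt "0 0 0.0015 0" --pt "0 0 0.003 0" --pt "0 0 0.0043 0" --pt "0 0 0.0053 0" --pt "0 0 0.0053 0"

```text
time: 34.2
tool_pos: [0.4859, 0.2093, 0.1182]
tool_rot: [0.001, 0.104, 0.995, 0.001]
contact_force: [-2.3, 0.2, 7.8]
gripper_width: 0.257
```

Request:
jog_arm --pt "0 0 -0.0098 0" --pt "-0.027 0 -0.0098 0" --pt "-0.054 0 -0.0098 0" --pt "-0.054 0 -0.007 0" --pt "-0.054 0 -0.0048 0"

```text
time: 34.62
tool_pos: [0.538, 0.1971, 0.1202]
tool_rot: [-0.0, 0.104, 0.995, -0.0]
contact_force: [-0.7, -0.1, -2.0]
gripper_width: 0.252
```

Request:
jog_arm --pt "0 0 0.001 0" --pt "0 0 0.002 0" --pt "0 0 0.003 0" --pt "0 0 0.004 0" --pt "0 0 0.004 0"

```text
time: 35.03
tool_pos: [0.5379, 0.1979, 0.1185]
tool_rot: [0.001, 0.103, 0.995, -0.0]
contact_force: [0.1, -2.2, 6.4]
gripper_width: 0.256
```

Request:
jog_arm --pt "0 0 -0.009 0" --pt "0.014 0.014 -0.009 0" --pt "0.027 0.027 -0.009 0" --pt "0.027 0.027 -0.006 0" --pt "0.027 0.027 -0.004 0"

```text
time: 35.45
tool_pos: [0.515, 0.2304, 0.1198]
tool_rot: [-0.001, 0.102, 0.995, -0.0]
contact_force: [0.2, -0.4, -1.9]
gripper_width: 0.254
```

Request:
jog_arm --pt "0 0 0.001 0" --pt "0 0 0.002 0" --pt "0 0 0.003 0" --pt "0 0 0.0042 0" --pt "0 0 0.0042 0"

```text
time: 35.87
tool_pos: [0.5174, 0.2298, 0.1183]
tool_rot: [0.001, 0.104, 0.995, 0.0]
contact_force: [-1.7, -0.8, 7.3]
gripper_width: 0.253
```

Request:
jog_arm --pt "0 0 -0.009 0" --pt "0 -0.027 -0.009 0" --pt "0 -0.054 -0.009 0" --pt "0 -0.054 -0.0065 0" --pt "0 -0.054 -0.0042 0"

```text
time: 36.28
tool_pos: [0.5052, 0.1758, 0.1203]
tool_rot: [0.0, 0.104, 0.995, -0.0]
contact_force: [-0.8, 0.1, -1.1]
gripper_width: 0.255
```

Request:
jog_arm --pt "0 0 0.0015 0" --pt "0 0 0.003 0" --pt "0 0 0.0045 0" --pt "0 0 0.0055 0" --pt "0 0 0.0055 0"

```text
time: 36.7
tool_pos: [0.5068, 0.1771, 0.1179]
tool_rot: [0.002, 0.103, 0.995, -0.001]
contact_force: [-1.7, -4.0, 9.3]
gripper_width: 0.256
```

All four points read the same height with rising force, so the cup looks home. I'll verify with firmer slow presses, staying well under 40 N.

Request:
jog_arm --pt "0 0 -0.0095 0" --pt "0.014 0.014 -0.0095 0" --pt "0.027 0.027 -0.0095 0" --pt "0.027 0.027 -0.007 0" --pt "0.027 0.027 -0.0045 0"

```text
time: 37.12
tool_pos: [0.484, 0.21, 0.1193]
tool_rot: [0.0, 0.102, 0.995, 0.0]
contact_force: [-0.1, 0.4, -1.1]
gripper_width: 0.258
```

Request:
jog_arm --pt "0 0 0.002 0" --pt "0 0 0.0035 0" --pt "0 0 0.005 0" --pt "0 0 0.006 0" --pt "0 0 0.007 0"

```text
time: 37.53
tool_pos: [0.4871, 0.2095, 0.1169]
tool_rot: [0.003, 0.104, 0.995, 0.001]
contact_force: [-3.3, 0.3, 16.4]
gripper_width: 0.254
```

Request:
jog_arm --pt "0 0 -0.0115 0" --pt "-0.027 0 -0.0115 0" --pt "-0.054 0 -0.0115 0" --pt "-0.054 0 -0.009 0" --pt "-0.054 0 -0.007 0"

```text
time: 37.95
tool_pos: [0.5379, 0.1971, 0.1189]
tool_rot: [-0.0, 0.104, 0.995, -0.0]
contact_force: [0.6, -0.7, 2.1]
gripper_width: 0.258
```

Request:
jog_arm --pt "0 0 0.002 0" --pt "0 0 0.0035 0" --pt "0 0 0.005 0" --pt "0 0 0.006 0" --pt "0 0 0.0068 0"

```text
time: 38.37
tool_pos: [0.5392, 0.1979, 0.1171]
tool_rot: [0.003, 0.103, 0.995, 0.0]
contact_force: [-1.1, -2.6, 14.7]
gripper_width: 0.258
```

Request:
jog_arm --pt "0 0 -0.0115 0" --pt "0.014 0.014 -0.0115 0" --pt "0.027 0.027 -0.0115 0" --pt "0.027 0.027 -0.009 0" --pt "0.027 0.027 -0.0068 0"

```text
time: 38.78
tool_pos: [0.515, 0.2303, 0.1189]
tool_rot: [-0.0, 0.102, 0.995, -0.0]
contact_force: [0.1, 0.4, 1.5]
gripper_width: 0.251
```

Request:
jog_arm --pt "0 0 0.002 0" --pt "0 0 0.0035 0" --pt "0 0 0.005 0" --pt "0 0 0.006 0" --pt "0 0 0.0068 0"

```text
time: 39.2
tool_pos: [0.5185, 0.2301, 0.117]
tool_rot: [0.002, 0.104, 0.995, 0.001]
contact_force: [-2.6, -0.9, 16.0]
gripper_width: 0.251
```

Request:
jog_arm --pt "0 0 -0.0115 0" --pt "0 -0.027 -0.0115 0" --pt "0 -0.054 -0.0115 0" --pt "0 -0.054 -0.009 0" --pt "0 -0.054 -0.0068 0"

```text
time: 39.62
tool_pos: [0.5049, 0.1756, 0.119]
tool_rot: [-0.0, 0.104, 0.995, -0.0]
contact_force: [-0.6, -0.2, 1.3]
gripper_width: 0.262
```

Request:
jog_arm --pt "0 0 0.002 0" --pt "0 0 0.0035 0" --pt "0 0 0.005 0" --pt "0 0 0.0065 0" --pt "0 0 0.008 0"

```text
time: 40.03
tool_pos: [0.5081, 0.1769, 0.1164]
tool_rot: [0.003, 0.103, 0.995, -0.001]
contact_force: [-3.9, -4.1, 19.8]
gripper_width: 0.256
```

Each point took 16–21 N without sinking further, and the heights agree to 0.1 mm, so the cup is home. Next I lift and carry the drift back.

Request:
jog_arm --pt "0 0 -0.01 0" --pt "0 0 -0.03 0" --pt "0 0 -0.055 0" --pt "0 0 -0.072 0" --pt "0 0 -0.077 0"

```text
time: 40.45
tool_pos: [0.507, 0.1781, 0.1919]
tool_rot: [0.003, 0.103, 0.995, 0.001]
contact_force: [0.9, -0.1, -1.7]
gripper_width: 0.255
```

Request:
jog_arm --pt "-0.002 -0.015 0 0" --pt "-0.004 -0.04 0 0" --pt "-0.006 -0.07 0 0" --pt "-0.009 -0.1 0 0" --pt "-0.012 -0.13 0 0"

```text
time: 40.87
tool_pos: [0.4894, 0.0468, 0.1869]
tool_rot: [-0.001, 0.102, 0.995, 0.0]
contact_force: [1.6, 0.2, -3.0]
gripper_width: 0.255
```

Request:
jog_arm --pt "-0.003 -0.03 0 0" --pt "-0.005 -0.06 0 0" --pt "-0.007 -0.09 0 0" --pt "-0.009 -0.12 0 0" --pt "-0.012 -0.15 0 0"

```text
time: 41.28
tool_pos: [0.4704, -0.1026, 0.187]
tool_rot: [-0.001, 0.103, 0.995, 0.0]
contact_force: [0.8, -0.5, -0.7]
gripper_width: 0.254
```

Request:
jog_arm --pt "-0.003 -0.03 0 0" --pt "-0.006 -0.06 0 0" --pt "-0.008 -0.085 0 0" --pt "-0.01 -0.1 0 0" --pt "-0.01 -0.103 0 0"

```text
time: 41.7
tool_pos: [0.4591, -0.2066, 0.187]
tool_rot: [-0.001, 0.105, 0.995, 0.0]
contact_force: [-0.7, 0.5, -1.7]
gripper_width: 0.258
```

Request:
jog_arm --pt "0 0 0.01 0" --pt "0 0 0.02 0" --pt "0 0 0.03 0" --pt "0 0 0.03 0" --pt "0 0 0.03 0"

```text
time: 42.12
tool_pos: [0.4591, -0.2033, 0.1567]
tool_rot: [-0.001, 0.103, 0.995, 0.001]
contact_force: [-0.2, -0.9, -1.4]
gripper_width: 0.253
```

```bash
python3 - <<'E'
from h import *
i=cams.grab_frame("wrist");s=cams.grab_frame("side");t=cams.grab_frame("top");p,M=tool();print(p,np.degrees(np.arctan2(M[1,1],M[0,1])),manip.state()["contact_force"])
f=lambda a:cv2.resize(a[:,:,::-1],(400,300),interpolation=cv2.INTER_CUBIC)
cv2.imwrite("pics/r1.png",np.vstack([np.hstack([f(i[120:240,170:330]),f(s[205:295,195:315])]),np.hstack([f(s[135:195,190:270]),f(t[180:240,150:230])])]))
E
```

```text
[ 0.46019925 -0.20449721  0.15897869] 78.19369055618239 [ 0.48381881  0.29019642 -1.28325891]
```

View pics/r1.png

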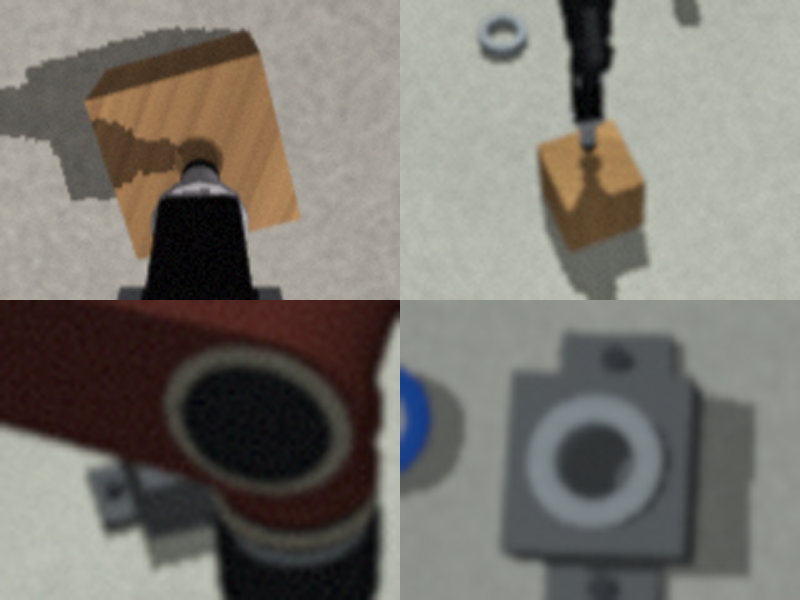

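The wrist crop shows the hole at (201,150) and the rod at column 200, so they line up. The top view shows the flange lying square on the block.

Request:
jog_arm --pt "0 0 0.01 0" --pt "0 0 0.02 0" --pt "0 0 0.025 0" --pt "0 0 0.028 0" --pt "0 0 0.031 0"

```text
time: 42.68
tool_pos: [0.4594, -0.2045, 0.1265]
tool_rot: [-0.001, 0.103, 0.995, 0.0]
contact_force: [0.7, 0.6, -1.5]
gripper_width: 0.252
```

Request:
jog_arm --pt "0 0 0.001 0" --pt "0 0 0.002 0" --pt "0 0 0.003 0" --pt "0 0 0.004 0" --pt "0 0 0.004 0"

```text
time: 43.1
tool_pos: [0.4599, -0.2048, 0.1236]
tool_rot: [0.0, 0.103, 0.995, -0.0]
contact_force: [0.2, 0.2, -2.2]
gripper_width: 0.252
```

Request:
jog_arm --pt "0 0 0.008 0" --pt "0 0 0.016 0" --pt "0 0 0.024 0" --pt "0 0 0.03 0" --pt "0 0 0.033 0"

```text
time: 43.52
tool_pos: [0.4593, -0.2044, 0.0899]
tool_rot: [-0.001, 0.103, 0.995, 0.001]
contact_force: [-4.7, 3.0, 12.3]
gripper_width: 0.253
```

Request:
jog_arm --pt "0 0 0.0005 0" --pt "0 0 0.001 0" --pt "0 0 0.0015 0" --pt "0 0 0.0015 0" --pt "0 0 0.0015 0"

```text
time: 43.93
tool_pos: [0.4597, -0.2046, 0.09]
tool_rot: [-0.0, 0.103, 0.995, 0.0]
contact_force: [-4.0, 2.3, 6.1]
gripper_width: 0.256
```

Request:
jog_arm --pt "0 0 0 0" --pt "0 0 0 0" --pt "0 0 0 0" --pt "0 0 0 0" --pt "0 0 0 0" --fingers 1

```text
time: 44.35
tool_pos: [0.4598, -0.2048, 0.0889]
tool_rot: [0.0, 0.103, 0.995, -0.0]
contact_force: [0.5, -0.2, -0.3]
gripper_width: 0.942
```

Request:
jog_arm --pt "0 0 0 0" --pt "0 0 0 0" --pt "0 0 0 0" --pt "0 0 -0.01 0" --pt "0 0 -0.03 0"

```text
time: 44.77
tool_pos: [0.4579, -0.2036, 0.1169]
tool_rot: [-0.003, 0.103, 0.995, 0.001]
contact_force: [0.4, 0.6, -0.1]
gripper_width: 0.999
```

Request:
jog_arm --pt "0 0 -0.03 0" --pt "0 0 -0.06 0" --pt "0 0 -0.09 0" --pt "0 0 -0.11 0" --pt "0 0 -0.12 0"

```text
time: 45.18
tool_pos: [0.4613, -0.2056, 0.2441]
tool_rot: [0.003, 0.103, 0.995, -0.002]
contact_force: [0.8, -0.2, 0.5]
gripper_width: 0.998
```

Request:
jog_arm --pt "0.03 0 0 0" --pt "0.06 0 0 0" --pt "0.08 0 0 0" --pt "0.08 0 0 0" --pt "0.08 0 0 0"

```text
time: 45.6
tool_pos: [0.381, -0.1882, 0.2389]
tool_rot: [0.0, 0.104, 0.995, -0.0]
contact_force: [-0.7, 0.1, 0.3]
gripper_width: 1.0
```

```bash
python3 - <<'E'
from h import *
i=cams.grab_frame("wrist");s=cams.grab_frame("side");t=cams.grab_frame("top");print(manip.state()["time"],manip.state()["contact_force"],manip.state()["gripper_width"])
f=lambda a:cv2.resize(a[:,:,::-1],(400,300),interpolation=cv2.INTER_CUBIC)
cv2.imwrite("pics/r2.png",np.vstack([np.hstack([f(i),f(s[205:295,195:315])]),np.hstack([f(s[135:195,190:270]),f(t[195:270,300:400])])]))
E
```

```text
45.75 [ 0.06527573  0.19311692 -0.01007341] 1.0000310271323718
```

View pics/r2.png

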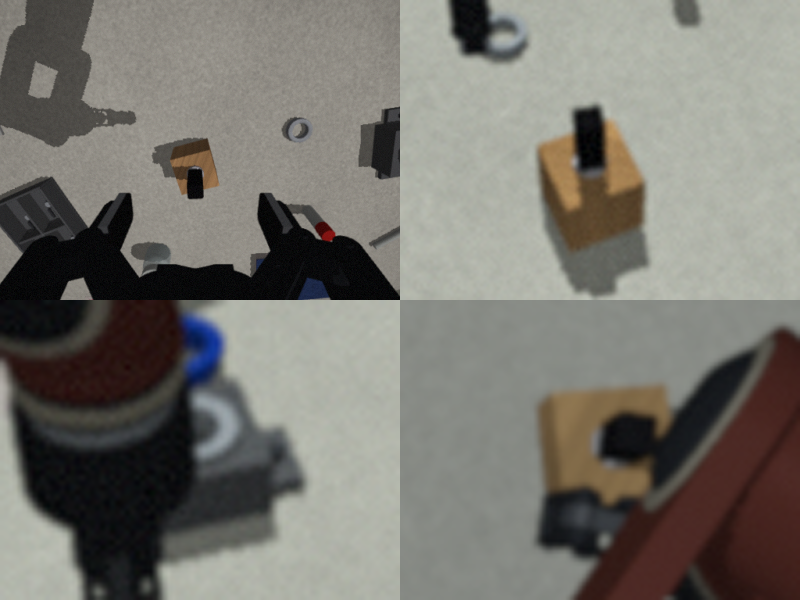

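The drift stands upright in its holder with the collar on the wood. The gripper is open and clear, and the cup is flat on the block. Handing in.

```bash
python3 -c "
from plant import manip
print(manip.job_done(),manip.state()['time'])"
```

```text
the job is handed in; nothing more can be done
the job is handed in; nothing more can be done
```

The cup is home in the bore and the drift is back in its holder. I handed the job in at about 46 s of the 72 s allowed.

- **Tapping:** I felt for the flange with the drift's foot, then tapped it down about 1.2 mm at a time at four points round the rim. The readings at the end of each tap were about 5–11 N.
- **Lean:** The four points stayed within about 2 mm of each other by my estimate, well under the 5.7° limit.
- **Cup home:** Slow presses of about 16–21 N at each point gave no further sinking, and all four heights agreed to about 0.1 mm. The cup sank about 7.4 mm in all. The rod length this implies is about 43 mm, right at the bottom of the stated range.
- **Drift back:** It seated at the same height as when I picked it up (TCP z 0.090 m). The last pictures show it upright with the collar on the wood.
- **Everything else:** The gripper is open, clear of everything and reads no force. I touched nothing else, and nothing in the last pictures looks moved, though they did not cover every loose item.
- **Less certain:** My outline fit of the handle's angle was poor, so I set the jaws by its corners, and the grip came out square. There was up to about 5 N of sideways force at one rim point (-y) and while seating the drift. The last side picture was partly blocked by the arm, so the proof that the cup is home is the feel plus the earlier top view.

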